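# Filled or empty check canister

### The arm

A 6-joint arm with a two-finger parallel gripper is mounted at the origin on the work surface. World frame = base frame: x ahead of the robot, y to its left, z up, the work surface at z = 0. Lengths are in m, angles in degrees, forces in N, time in s.
With the tool pointing down it reaches from about 0.35 to 0.875 m from the base axis. Payload 4.2 kg.
Tool frame: the origin (TCP) lies midway between the tips of the shut fingers; the grasp point (between the pads) lies 19 mm behind it; y points along the fingers, z is the direction in which the jaws open and shut, and the axes are right-handed (so a half turn about y gives the same grasp; the last joint's range is limited). The gripper opens to 87 mm and grips with 3 to 60 N. Pads are 19 mm wide; open, the fingers measure 117 mm over their backs; the gripper's body (75 mm by 190 mm) begins 51 mm behind the grasp point.
Start: joints at [14.817, 22.042, 0.453, 0, -68.411, -14.817], TCP at [0.625, 0, 0.223] pointing down, gripper open.
Joint ranges: [-179.83, 179.83], [-69.29, 118.12], [-61.27, 80.66], [-181.25, 117.63], [-171.15, -9.14], [-177.46, 177.46]. Speed limits (degrees/s): [159.86, 159.86, 180, 180, 180, 180].

### API

Orientations are given as [roll, pitch, yaw] about the fixed x, y, z axes, in that order (R = Rz(yaw) Ry(pitch) Rx(roll)).
In Python, from workcell import env gives the robot as it stands. The module is installed in compiled form; this text tells all that it offers. Calls block until the motion is done:
- env.goto(position, orientation): joint-space move of the TCP to a pose.
- env.move_straight(position, rotation=None, rate=0.15, force_limit=None): straight line of the TCP; rotation=None keeps the orientation; rate is the mean speed in m/s. With force_limit (N) it stops when the force on the tool has changed by that much, and returns True; else False.
- env.set_joints(angles): joint-space move.
- env.gripper_to(opening, grasp_force=None): opening from 0.0 (shut) to 1.0 (fully open); grasp_force is the grip in N (None keeps the last); returns when the fingers have stopped.
- env.dwell(seconds).
- env.inverse_kinematics(position, orientation): joint angles nearest the present ones, or None.
- env.read_state(): the state.
- env.grab_frame(name): name is "scene" or "side" or "wrist"; returns a dict with "image" (400x640x3 uint8, blue, green, red), "fx", "fy", "cx", "cy" (pixels), "position" and "orientation" of the camera in the world. Camera axes: x right, y up, looking along -z (the intrinsics and any distortion apply to the point x, -y, -z); pixel columns grow to the right and rows downward; lengths in m; the calibration is good to about 2 mm. The wrist camera is an equidistant fisheye: a pixel r from the principal point sees the ray r / f radians off the axis. A picture is of the moment at which its call begins. There is no depth.
A pose or a line that the arm cannot do raises env.Unreachable and nothing moves.
- env.close_job(): hands the job in, once; it reports no verdict.
Trained networks look in a picture, given as the dict that the camera call returned (one of the last four; its "shot" number tells which), for a name from the list of things; names that differ only in an ending like _2 or _b are one class to them, and where a whole thing is asked for, a point or a joint stands for the part that bears it (a point fixed in the world has none). Each returns a list of dicts, best first, with "score" (0 to 1); they miss things now and then, are a little off and sometimes report something else, mostly with a low value. They report only what shows in the picture. A call takes as long as a camera call.
- env.search_frame(picture, thing): "xyz" ([x, y, z] in m, in world coordinates, good to about 4 mm: the middle of the surface that is visible of it).
- env.trace(picture, thing): "mask" (400x640 bool, what is visible of it).
The state is a dict: "clock": time; "joint_positions": joint angles; "qvel": joint speeds; "joint_torque": joint torques, N m; "position": TCP position; "tool_rot": TCP orientation; "force": force on the tool from outside, world axes, zero at the start; "wrist_torque": the same for the moment, N m; "opening": opening from 0.0 (shut) to 1.0 (fully open).
Only numpy, scipy, OpenCV 4.12 (cv2) and the standard library are available. Lean on these libraries where they do the work, as an engineer would, in place of code of your own. Each camera call takes 0.05 s, during which the arm holds its last target.

### The job

The two sealed aluminium canisters look the same, but one is filled and the other is empty. Tell them apart by their weight in the grip: stand the filled one in the middle of the round weighing pan and the empty one upright in the low wooden tray. Never leave the empty one on the pan.

Things in the scene. Friction and masses are not known exactly. Their poses are not given: they have to be found in the camera images.
- canister_a_center (a point): sealed plain aluminium canister, upright cylinder 50 mm in diameter and 80 mm tall, with two thin dark bands. The point is at its centre, 40 mm above its underside; z is its axis, up. Its twin looks the same in every way. One of the two, and it varies which, is filled and weighs 500 to 640 g; the other is empty and weighs about 140 g. Starts standing on the table. The contents may shift by 2 or 3 mm inside.
- canister_b_center (a point): sealed plain aluminium canister, upright cylinder 50 mm in diameter and 80 mm tall, with two thin dark bands. The point is at its centre, 40 mm above its underside; z is its axis, up. Its twin looks the same in every way. One of the two, and it varies which, is filled and weighs 500 to 640 g; the other is empty and weighs about 140 g. Starts standing on the table. The contents may shift by 2 or 3 mm inside.
- pan_top (a point): centre of the upper face of the round steel weighing pan, 120 mm in diameter, flat, 70 mm above the table, on a square iron base 130 mm wide and 45 mm high. The pan is on a spring: it stays up under the empty canister and sinks 5 to 9 mm under the filled one. z is up; x points to a locked iron lever beside the base, whose knob stands 150 mm from the pan's centre and 170 mm above the table. The lever needs no handling.
- tray_in (a point): centre of the inner floor of the low open wooden tray, 150 by 150 mm outside, 20 mm high, walls 4 mm thick, so 142 by 142 mm inside; floor 4 mm above the table. Axes along the sides, z up. Fixed to the table.

How it is judged (in metres and radians):
At the end, for the whole second after the job is handed in: The filled canister stands upright (within 10 degrees) on the pan, its centre within 25 mm of the pan's centre, and weighs the pan down by at least 4 mm; the empty one stands upright (within 10 degrees) on the floor of the tray; both released and at rest (((horizontal distance between canister_a_center and pan_top below 0.025 m and angle between each of canister_a_center, canister_b_center's own z axis and vertical below 0.17 rad and contact force between canister_a and pan above 3.5 N and distance of pan_top from where it was at the start of the episode above 0.004 m and linear speed of each of canister_a, canister_b below 0.02 m/s and x of canister_b_center in the frame of tray_in between -0.052 and 0.052 m and y of canister_b_center in the frame of tray_in between -0.052 and 0.052 m and z of canister_b_center in the frame of tray_in below 0.05 m) or (horizontal distance between canister_b_center and pan_top below 0.025 m and angle between each of canister_b_center, canister_a_center's own z axis and vertical below 0.17 rad and contact force between canister_b and pan above 3.5 N and distance of pan_top from where it was at the start of the episode above 0.004 m and linear speed of each of canister_b, canister_a below 0.02 m/s and x of canister_a_center in the frame of tray_in between -0.052 and 0.052 m and y of canister_a_center in the frame of tray_in between -0.052 and 0.052 m and z of canister_a_center in the frame of tray_in below 0.05 m))); the robot touches nothing.
It fails at once if the empty canister is left on the weighing pan (the hand has moved 100 mm away from it) ((horizontal distance between canister_a_center and pan_top below 0.075 m and contact force between canister_a and pan above 0.3 N and distance between the grasp point and canister_a_center above 0.1 m and distance of pan_top from where it was at the start of the episode below 0.002 m) or (horizontal distance between canister_b_center and pan_top below 0.075 m and contact force between canister_b and pan above 0.3 N and distance between the grasp point and canister_b_center above 0.1 m and distance of pan_top from where it was at the start of the episode below 0.002 m)).
It also fails if it takes over 64 s, if anything falls off the work surface, if the arm or the gripper's body presses on something with over 40 N, if the wrist force passes 120 N, or if a joint passes its speed limit or range.

## Working session

There is one attempt and no reset: what is moved stays moved. The work goes in short steps, each a Python script; the robot and the scene stay as the last script left them, time stands still between calls to the robot, and variables do not carry over. Pictures are saved under pics/ and viewed, and the job is handed in when it is done.

```bash
mkdir -p pics
python3 - <<'E'
from workcell import env
import cv2
s=env.read_state(); print(s)
for n in ("scene","side"):
    p=env.grab_frame(n); cv2.imwrite(f"pics/{n}0.png",p["image"])
    print(n,p["position"],p["orientation"],p["fx"],p["cx"],p["cy"],[k for k in p])
    for t in ("canister_a_center","pan_top","tray_in"):
        try: print(t,[(r["score"],r["xyz"]) for r in env.search_frame(p,t)])
        except Exception as e: print(t,repr(e))
E
```

```text
{'clock': 0.0, 'joint_positions': array([ 1.48188655e+01,  2.20892263e+01,  3.80580102e-01, -3.05662313e-02,
       -6.84103705e+01, -1.48176539e+01]), 'qvel': array([ 0.06462773, -0.05656407, -0.02164221, -0.00312369,  0.1030474 ,
       -0.07846776]), 'joint_torque': array([ 5.69075401e-04, -3.90661991e+01,  1.87403029e+01,  4.22001421e+00,
        1.09914420e-02, -1.81494070e-04]), 'position': array([6.24401576e-01, 5.33157373e-05, 2.21477151e-01]), 'tool_rot': array([-8.98776758e+01,  2.98448290e-03,  8.99899382e+01]), 'force': array([-0.09121162,  0.16482127, -0.18684384]), 'wrist_torque': array([ 0.05460049, -0.01407743, -0.00546187]), 'opening': 0.9964416632469456}
scene [1.28721548 0.09361801 0.8675782 ] [43.40518403  1.07553356 97.12108523] 495.5322892714713 324.27952266962785 198.36377501893836 ['image', 'fx', 'fy', 'cx', 'cy', 'position', 'orientation', 'shot']
canister_a_center [(0.93, [0.5787, 0.0781, 0.0642])]
pan_top [(0.8, [0.6229, -0.294, 0.0728])]
tray_in [(0.7, [0.5198, 0.2778, 0.0011])]
side [ 0.03850408 -0.47419592  0.45828298] [ 62.30446697   0.65288297 -47.78477113] 361.3806868297485 312.5158750869114 197.02940789541617 ['image', 'fx', 'fy', 'cx', 'cy', 'position', 'orientation', 'shot']
canister_a_center [(0.94, [0.5442, 0.0609, 0.0497])]
pan_top []
tray_in [(0.84, [0.5186, 0.2812, 0.0011])]
```

View pics/scene0.png

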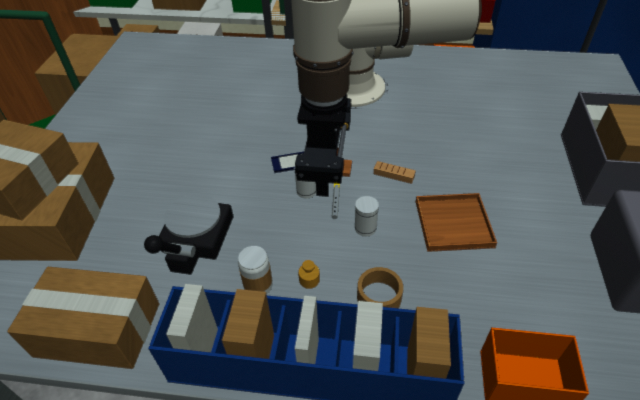

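View pics/side0.png

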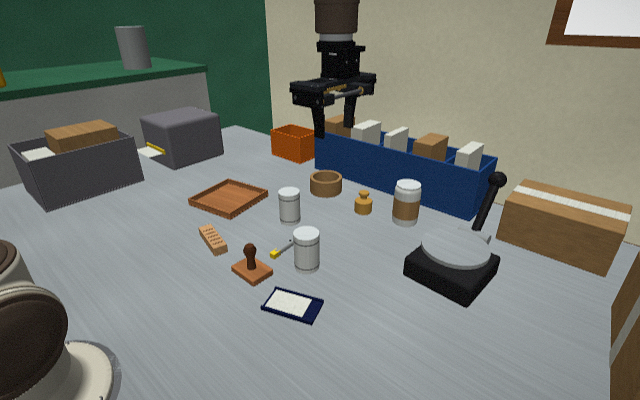

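The scene view shows one canister at about (367,215) and the other half hidden by the gripper at (306,187). In the side view they are at (289,205) and (306,250). The pan is at (456,248) and the tray at (229,197) in that view. The brown-label jar at (406,203) is a distractor. Next I'll get masks and compute positions.

```bash
cat > h.py <<'E'
import numpy as np, cv2
from scipy.spatial.transform import Rotation as R
from workcell import env
def ray(p,u,v):
    d=np.array([(u-p["cx"])/p["fx"],-(v-p["cy"])/p["fy"],-1.0])
    return np.array(p["position"]),R.from_euler('xyz',p["orientation"],degrees=True).as_matrix()@d
def onz(p,u,v,z):
    o,d=ray(p,u,v); return (o+d*(z-o[2])/d[2])[:2]
def proj(p,X):
    M=R.from_euler('xyz',p["orientation"],degrees=True).as_matrix()
    c=(np.atleast_2d(X)-p["position"])@M
    return np.c_[p["cx"]+p["fx"]*c[:,0]/-c[:,2], p["cy"]-p["fy"]*c[:,1]/-c[:,2]]
def cyl(x,y,z0=0,r=.025,h=.08):
    a=np.linspace(0,2*np.pi,60); c=np.c_[x+r*np.cos(a),y+r*np.sin(a)]
    return np.r_[np.c_[c,0*a+z0],np.c_[c,0*a+z0+h]]
def hull(p,*a,**k):
    return cv2.convexHull(proj(p,cyl(*a,**k)).astype(np.float32))
def fit(p,mask,x0,z0=0,r=.025,h=.08):
    from scipy.optimize import minimize
    def f(q):
        hu=hull(p,q[0],q[1],z0=z0,r=r,h=h)
        m=np.zeros(mask.shape,np.uint8); cv2.fillConvexPoly(m,(hu*16).round().astype(np.int32),1,shift=4)
        m=m>0
        return 1-(m&mask).sum()/(m|mask).sum()
    s=minimize(f,x0,method='Nelder-Mead',options=dict(initial_simplex=[x0,[x0[0]+.01,x0[1]],[x0[0],x0[1]+.01]]))
    return s.x,1-s.fun
E
python3 - <<'E'
from h import *
for n in ("side","scene"):
    p=env.grab_frame(n); im=p["image"].copy()
    for t,c in (("canister_a_center",(0,0,255)),("pan_top",(255,0,0)),("tray_in",(0,255,0))):
        for r in env.trace(p,t):
            m=np.array(r["mask"]); ys,xs=np.where(m)
            print(n,t,r["score"],m.sum(),xs.min(),xs.max(),ys.min(),ys.max())
            cs,_=cv2.findContours(m.astype(np.uint8),0,1); cv2.drawContours(im,cs,-1,c,1)
            if t[0]=='c':
                x0=onz(p,xs.mean(),ys.mean(),.04); x,i=fit(p,m,list(x0)); print("  fit",x,i)
    if n=="side":
        g=[(289,189),(306,233)]
        for u,v in g: print("rough top",onz(p,u,v,.08))
        print("pan",onz(p,456,248,.07),"knob dir",onz(p,497,179,.17))
        cv2.imwrite("pics/side1.png",cv2.resize(im[150:320,180:520],None,fx=2.3,fy=2.3,interpolation=2))
    else:
        print("pan",onz(p,193,219,.07),"knob",onz(p,153,243,.17), "tray corners",[onz(p,*c,.02) for c in((416,197),(479,194),(494,244),(428,248))])
        cv2.imwrite("pics/scene1.png",cv2.resize(im[130:310,130:510],None,fx=2.1,fy=2.1,interpolation=2))
E
```

```text
side canister_a_center 0.57 770 278 300 187 225
  fit [0.55795706 0.07756643] 0.918757467144564
side pan_top 0.83 2211 421 490 228 269
side pan_top 0.22 1113 293 319 226 274
side tray_in 0.89 1893 189 267 180 219
side tray_in 0.24 1155 293 319 226 274
rough top [0.5631888  0.08243977]
rough top [ 0.45272036 -0.07592201]
pan [ 0.60671817 -0.30308991] knob dir [ 0.72320568 -0.31463397]
scene canister_a_center 0.91 796 354 378 196 235
  fit [0.55683455 0.07887258] 0.8932584269662921
scene pan_top 0.79 1934 163 220 194 237
scene tray_in 0.97 3843 416 497 193 251
pan [ 0.63084188 -0.28743693] knob [ 0.77661082 -0.29424077] tray corners [array([0.46627167, 0.19224203]), array([0.44077037, 0.33915305]), array([0.58870544, 0.35787136]), array([0.61506247, 0.21737544])]
```

View pics/side1.png

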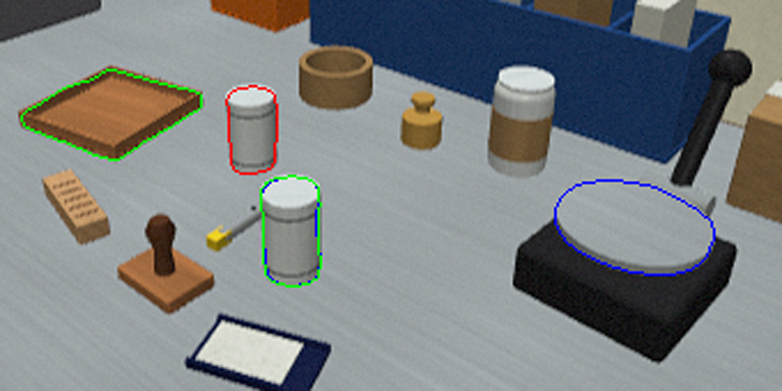

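View pics/scene1.png

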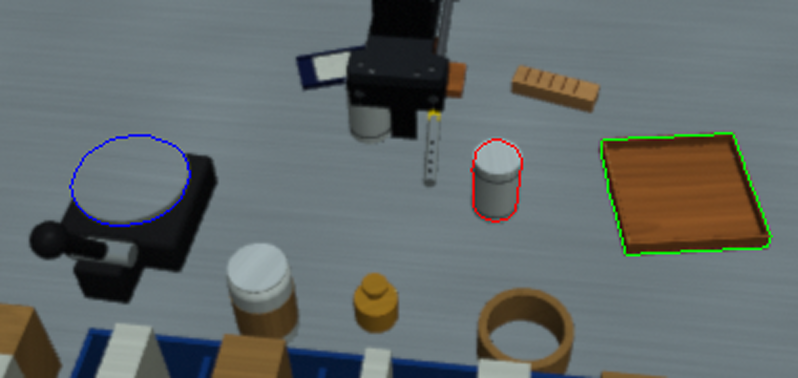

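The masks match the two canisters and the pan, and the jar is excluded. I'll fit the second canister, pan and tray in both views.

Run:
```python
from h import *
for n in ("side","scene"):
    p=env.grab_frame(n)
    for t in ("pan_top","tray_in"):
        for r in env.trace(p,t):
            m=np.array(r["mask"]); ys,xs=np.where(m); a=(n,t,r["score"])
            if t=="tray_in" and xs.mean()>250 and n=="side" or (t=="pan_top" and n=="side" and xs.max()<330):
                print(a,"can2",fit(p,m,list(onz(p,xs.mean(),ys.mean(),.04))))
            elif t=="pan_top":
                print(a,fit(p,m,list(onz(p,xs.mean(),ys.mean(),.07)),z0=.069,r=.06,h=.001))
            else:
                from scipy.optimize import minimize
                def f(q):
                    c=np.array([[1,1],[1,-1],[-1,-1],[-1,1]])*.075
                    cs,sn=np.cos(q[2]),np.sin(q[2]); c=c@np.array([[cs,sn],[-sn,cs]])+q[:2]
                    X=np.r_[np.c_[c,[0]*4],np.c_[c,[.02]*4]]
                    hu=cv2.convexHull(proj(p,X).astype(np.float32)); k=np.zeros(m.shape,np.uint8)
                    cv2.fillConvexPoly(k,(hu*16).round().astype(np.int32),1,shift=4); k=k>0
                    return 1-(k&m).sum()/(k|m).sum()
                x0=np.r_[onz(p,xs.mean(),ys.mean(),.01),.17]
                s=minimize(f,x0,method='Nelder-Mead',options=dict(initial_simplex=[x0,x0+[.01,0,0],x0+[0,.01,0],x0+[0,0,.1]]))
                print(a,s.x,1-s.fun)
```

```text
('side', 'pan_top', 0.81) (array([ 0.60766073, -0.29958727]), np.float64(0.9581105169340464))
('side', 'tray_in', 0.95) [0.5178452  0.27193039 0.14375257] 0.9450602409638554
('scene', 'pan_top', 0.66) (array([ 0.61755344, -0.29361054]), np.float64(0.9736842105263158))
('scene', 'pan_top', 0.65) (array([ 0.48550551, -0.05793009]), np.float64(0.21890862944162437))
('scene', 'tray_in', 0.57) [0.52237307 0.27869856 0.16880465] 0.9744616925388082
```

Run:
```python
from h import *
for x in [(.557,.078),(.447,-.081),(.612,-.297),(.52,.275)]:
    for y in (0,90,-90,180): print(x,y,np.round(env.inverse_kinematics([*x,.2],[-90,0,y]),1) if env.inverse_kinematics([*x,.2],[-90,0,y]) is not None else None)
env.goto([.557,.078,.2],[-90,0,0]); print(env.read_state()["clock"],env.read_state()["position"])
p=env.grab_frame("wrist"); cv2.imwrite("pics/w1.png",p["image"]); print({k:v for k,v in p.items() if k!="image"})
for r in env.search_frame(p,"canister_a_center"): print(r)
p=env.grab_frame("scene"); cv2.imwrite("pics/sc2.png",p["image"])
for r in env.trace(p,"canister_a_center"): m=np.array(r["mask"]); ys,xs=np.where(m);print(r["score"],fit(p,m,list(onz(p,xs.mean(),ys.mean(),.04))))
print(env.read_state()["force"])
```

```text
(0.557, 0.078) 0 [  24.5   17.   -10.5   -0.   -62.6 -114.5]
(0.557, 0.078) 90 [ 24.5  17.  -10.5   0.  -62.6 -24.5]
(0.557, 0.078) -90 [ 24.5  17.  -10.5   0.  -62.6 155.5]
(0.557, 0.078) 180 [ 24.5  17.  -10.5   0.  -62.6  65.5]
(0.447, -0.081) 0 [  10.3    6.4  -24.4   -0.   -59.3 -100.3]
(0.447, -0.081) 90 [ 10.3   6.4 -24.4   0.  -59.3 -10.3]
(0.447, -0.081) -90 [ 10.3   6.4 -24.4   0.  -59.3 169.7]
(0.447, -0.081) 180 [ 10.3   6.4 -24.4   0.  -59.3  79.7]
(0.612, -0.297) 0 [-12.3  28.3   7.2  -0.  -68.9 -77.7]
(0.612, -0.297) 90 [-12.3  28.3   7.2   0.  -68.9  12.3]
(0.612, -0.297) -90 [ -12.3   28.3    7.2    0.   -68.9 -167.7]
(0.612, -0.297) 180 [-12.3  28.3   7.2   0.  -68.9 102.3]
(0.52, 0.275) 0 [  43.6   19.4   -6.9   -0.   -63.7 -133.6]
(0.52, 0.275) 90 [ 43.6  19.4  -6.9   0.  -63.7 -43.6]
(0.52, 0.275) -90 [ 43.6  19.4  -6.9   0.  -63.7 136.4]
(0.52, 0.275) 180 [ 43.6  19.4  -6.9   0.  -63.7  46.4]
2.6333 [0.55715434 0.07796528 0.20008145]
{'fx': 309.70691628693146, 'fy': 309.70691628693146, 'cx': 315.0832609672846, 'cy': 200.52407394629563, 'position': array([0.47779815, 0.07895351, 0.36153295]), 'orientation': array([-1.68080586e+01,  2.21090287e-02,  9.00147103e+01]), 'shot': 7}
{'xyz': [0.555, 0.079, 0.0808], 'score': 0.68}
0.79 (array([0.55666718, 0.07945514]), np.float64(0.9470720720720721))
0.16 (array([0.56215865, 0.30109573]), np.float64(0.25159154570919284))
[ 0.60933445 -0.42439506  0.15046777]
```

View pics/w1.png

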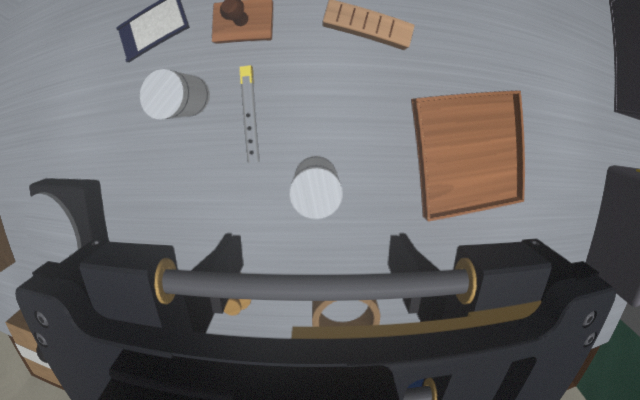

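View pics/sc2.png

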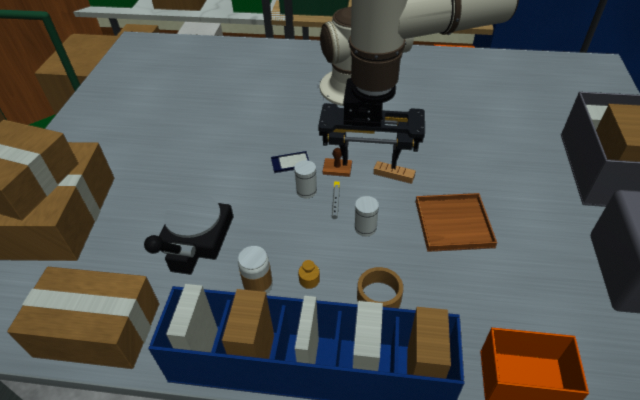

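Both canisters are now visible in all views. I'll compute the fisheye positions, then grasp canister 1 and weigh it.

```bash
cat >> h.py <<'E'
def fish(p,u,v,z):
    a,b=u-p["cx"],v-p["cy"]; r=np.hypot(a,b); t=r/p["fx"]
    d=np.array([np.sin(t)*a/max(r,1e-9),-np.sin(t)*b/max(r,1e-9),-np.cos(t)])
    d=R.from_euler('xyz',p["orientation"],degrees=True).as_matrix()@d; o=np.array(p["position"])
    return (o+d*(z-o[2])/d[2])[:2]
def fz(n=10):
    f=[]
    for _ in range(n): env.dwell(.03); f.append(env.read_state()["force"])
    return np.mean(f,0),np.std(f,0)
E
python3 - <<'E'
from h import *
p=env.grab_frame("wrist")
print("c1",fish(p,316,193,.08),"c2",fish(p,164,94,.08))
t=[fish(p,u,v,.02) for u,v in ((413,99),(521,91),(525,200),(427,219))]; print("tray",t,np.mean(t,0))
env.move_straight([.557,.079,.12]); print("empty",fz())
env.move_straight([.557,.079,.031],rate=.1,force_limit=8)
env.gripper_to(0.0,grasp_force=35)
s=env.read_state(); print(s["opening"],s["position"],s["clock"])
print("lift",env.move_straight([.557,.079,.12],rate=.1)); env.dwell(.3)
print("held",fz()); s=env.read_state(); print(s["opening"],s["joint_torque"],s["clock"])
p=env.grab_frame("side"); cv2.imwrite("pics/side3.png",p["image"])
E
```

```text
c1 [0.55533758 0.07965581] c2 [ 0.45516441 -0.06724201]
tray [array([0.46217737, 0.18837398]), array([0.43616806, 0.33925656]), array([0.58013281, 0.36560524]), array([0.60458641, 0.21630169])] [0.52076616 0.27738437]
empty (array([0.21872663, 0.02887617, 0.17823836]), array([0.47474295, 0.29490462, 0.14231225]))
0.5674853571558213 [0.55698076 0.07875663 0.03108296] 5.6667
lift False
held (array([ 0.05700022,  0.15804674, -5.88531355]), array([0.43923157, 0.36235021, 0.53130324]))
0.5685306650544344 [-4.92821364e-04 -3.87933576e+01  1.77705771e+01  4.26322192e+00
 -9.04798717e-02 -3.12826705e-04] 7.3417
```

View pics/side3.png

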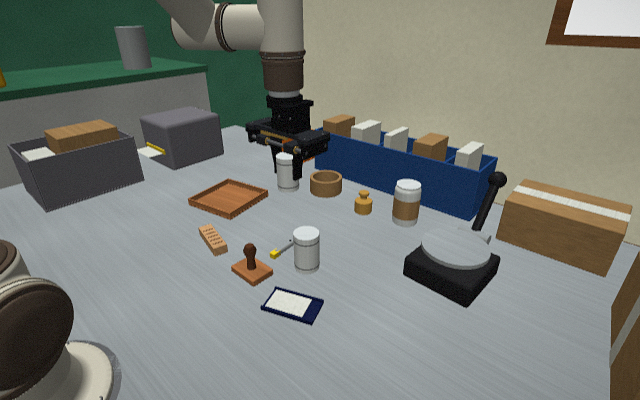

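Canister 1 is up and weighs about 6.0 N (roughly 610 g), so it is the filled one. I'll carry it towards the pan and look with the wrist camera.

Run:
```python
from h import *
env.move_straight([.557,.079,.26],rate=.2)
env.goto([.61,-.17,.26],[-90,0,0])
print(fz(4)[0],env.read_state()["opening"],env.read_state()["clock"])
for n in ("wrist","scene","side"):
    p=env.grab_frame(n); im=p["image"].copy()
    print(n,[(r["score"],r["xyz"]) for r in env.search_frame(p,"pan_top")])
    for r in env.trace(p,"pan_top")[:1]:
        m=np.array(r["mask"]); ys,xs=np.where(m)
        cs,_=cv2.findContours(m.astype(np.uint8),0,1); cv2.drawContours(im,cs,-1,(255,0,0),1)
        if n=="wrist":
            c=max(cs,key=len)[:,0]; q=np.array([fish(p,u,v,.07) for u,v in c]); cc,rr=cv2.minEnclosingCircle(q.astype(np.float32)); print("circ",cc,rr,q.mean(0)); np.save("q.npy",q)
        else: print(fit(p,m,list(onz(p,xs.mean(),ys.mean(),.07)),z0=.069,r=.06,h=.001))
    cv2.imwrite(f"pics/{n}4.png",im)
```

```text
[-0.14127692  0.18407437 -5.93892969] 0.5674518702822934 9.375
wrist [(0.97, [0.6114, -0.2912, 0.0707])]
circ (0.615545928478241, -0.29420578479766846) 0.06111038103699684 [ 0.61424524 -0.29308729]
scene [(0.74, [0.6248, -0.2935, 0.0734])]
(array([ 0.61756098, -0.29359058]), np.float64(0.9627551020408164))
side [(0.57, [0.6088, -0.3035, 0.0697])]
(array([ 0.60785504, -0.30035924]), np.float64(0.9598214285714286))
```

View pics/wrist4.png

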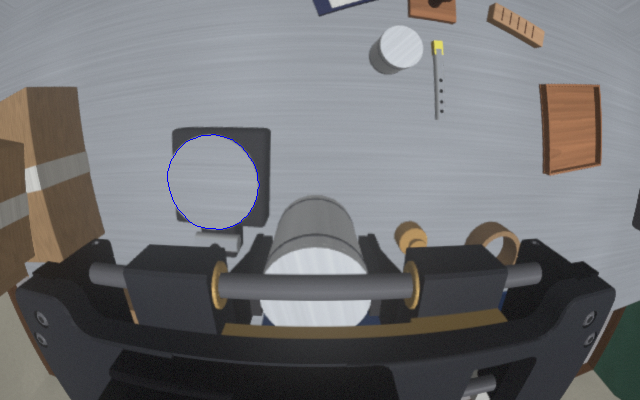

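View pics/scene4.png

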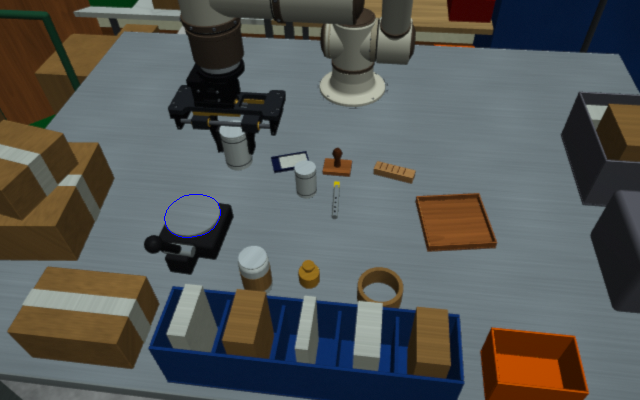

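The wrist circle fit has a radius of 61 mm against 60 mm expected. It puts the pan centre at (0.615,-0.294), which agrees with the other views, so I'll lower onto it.

Run:
```python
from h import *
P=[.614,-.2945]
env.move_straight([*P,.26],rate=.2)
env.move_straight([*P,.115],rate=.1); print(fz(5)[0])
for i in range(5):
    h=env.move_straight([*P,.089],rate=.02,force_limit=5); f=fz(5)[0]; z=env.read_state()["position"][2]; print(h,f,z)
    if f[2]>-1.5 or z<.0895: break
print(env.read_state()["clock"])
p=env.grab_frame("side"); cv2.imwrite("pics/side5.png",p["image"])
```

```text
[ 0.14912083 -0.08139016 -5.90059154]
True [ 2.71031982 -2.10918495 -0.10396938] 0.09376638115624285
13.475
```

View pics/side5.png

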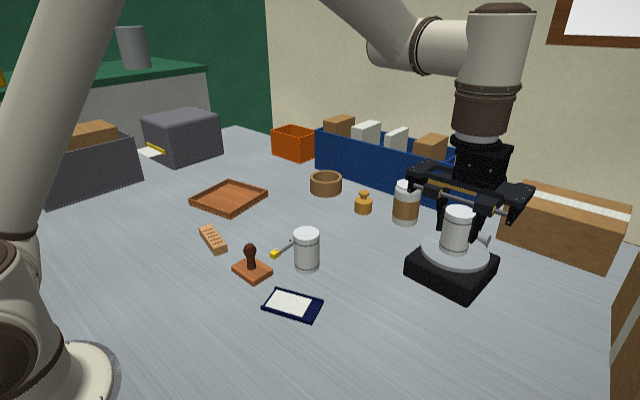

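The weight has gone onto the pan, which sank about 7 mm. I'll release, go up, and look from the wrist and side cameras on the way to canister 2.

Run:
```python
from h import *
P=[.614,-.2945]
env.gripper_to(.75); env.dwell(.2); env.gripper_to(1.0)
env.move_straight([*P,.21],rate=.12); print(fz(5)[0],env.read_state()["clock"])
env.goto([.47,-.08,.24],[-90,0,0])
for n in ("wrist","side","scene"):
    p=env.grab_frame(n); im=p["image"].copy()
    print(n,[(r["score"],r["xyz"]) for r in env.search_frame(p,"canister_a_center")])
    for r in env.trace(p,"canister_a_center"):
        m=np.array(r["mask"]); ys,xs=np.where(m)
        cs,_=cv2.findContours(m.astype(np.uint8),0,1); cv2.drawContours(im,cs,-1,(0,0,255),1)
        print(r["score"],xs.mean(),ys.mean(),None if n=="wrist" else (fit(p,m,list(onz(p,xs.mean(),ys.mean(),.04))),fit(p,m,list(onz(p,xs.mean(),ys.mean(),.1)),z0=.062)))
    cv2.imwrite(f"pics/{n}6.png",im)
```

```text
[ 0.00082189 -0.06281503 -0.4663492 ] 16.3417
wrist []
side [(0.94, [0.5938, -0.3023, 0.1157])]
0.67 456.5303867403315 230.1560773480663 ((array([ 0.70202454, -0.26777301]), np.float64(0.8178053830227743)), (array([ 0.61393432, -0.29485898]), np.float64(0.9263292761050609)))
0.36 228.0176807072283 198.63650546021842 ((array([0.48191482, 0.21487835]), np.float64(0.41714285714285715)), (array([0.41536023, 0.11310598]), np.float64(0.4481927710843374)))
scene [(0.6, [0.6317, -0.2871, 0.1238])]
0.96 189.97797356828193 202.13546255506608 ((array([ 0.55693366, -0.32412446]), np.float64(0.9511400651465798)), (array([ 0.61144584, -0.29367854]), np.float64(0.8884540117416829)))
```

View pics/wrist6.png

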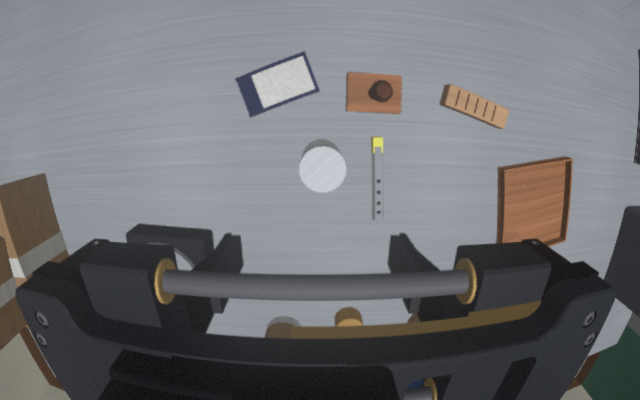

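View pics/side6.png

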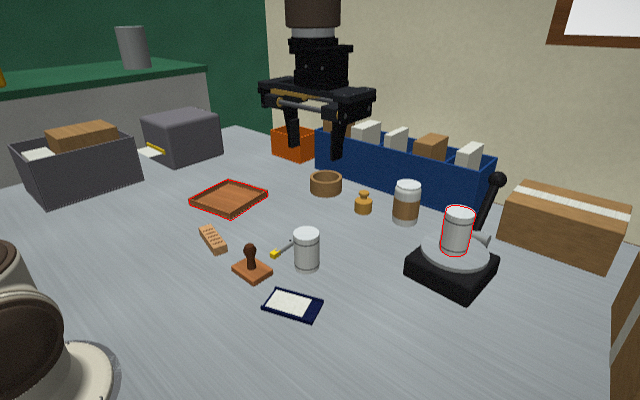

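View pics/scene6.png

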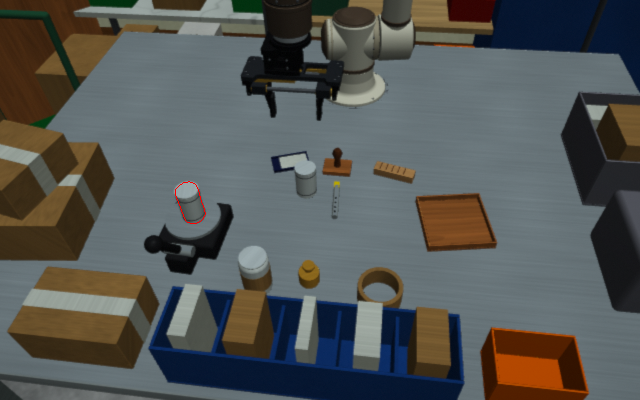

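Canister 1 stands on the pan: the fits give (0.614,-0.295) from the side and (0.611,-0.294) from the scene view. In the wrist view, canister 2's top is centred at about (323,170). Now I'll grasp it.

Run:
```python
from h import *
p=env.grab_frame("wrist"); print(fish(p,323,170,.08),fish(p,299,170,.08),fish(p,347,170,.08),env.read_state()["position"])
p=env.grab_frame("side"); m=np.zeros((400,640),bool)
hsv=cv2.cvtColor(p["image"],cv2.COLOR_BGR2HSV)
print("side base/top", onz(p,306,235,.08), onz(p,306,263,.0))
p=env.grab_frame("scene"); print("scene top",onz(p,305.5,169,.08))
```

```text
[ 0.45405607 -0.07100925] [ 0.45401834 -0.09635721] [ 0.45396195 -0.04556491] [ 0.47009007 -0.08020565  0.23983121]
side base/top [ 0.44776224 -0.08056662] [ 0.46009031 -0.0668504 ]
scene top [ 0.46132888 -0.06838278]
```

Run:
```python
from h import *
C=[.455,-.071]; T=[.521,.277]
env.move_straight([*C,.12],rate=.15); print("empty",fz(6)[0])
print(env.move_straight([*C,.031],rate=.1,force_limit=8),env.read_state()["position"])
env.gripper_to(0.0,grasp_force=25); print(env.read_state()["opening"])
env.move_straight([*C,.13],rate=.1); env.dwell(.2); print("held",fz(8)); print(env.read_state()["opening"],env.read_state()["clock"])
p=env.grab_frame("side"); cv2.imwrite("pics/side7.png",p["image"])
env.move_straight([*C,.2],rate=.15)
env.goto([*T,.2],[-90,0,0])
p=env.grab_frame("scene"); cv2.imwrite("pics/scene7.png",p["image"]); print(env.read_state()["opening"],env.read_state()["clock"])
```

```text
empty [-0.11765203 -0.06231468  0.08640849]
False [ 0.45548722 -0.07093163  0.03143888]
0.5731040292730155
held (array([ 0.02497988, -0.07441078, -1.36699597]), array([0.44205754, 0.65406447, 0.38955019]))
0.5689758632697997 22.4917
0.5723544421137581 24.5417
```

View pics/scene7.png

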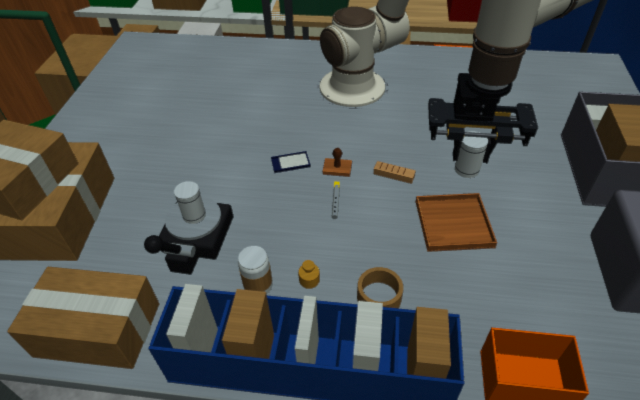

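Canister 2 reads 1.45 N (about 145 g), so it is the empty one. The picture shows it held above the tray. Placing it now.

Run:
```python
from h import *
T=[.521,.277]
env.move_straight([*T,.05],rate=.12); env.dwell(.2)
print(env.move_straight([*T,.034],rate=.02,force_limit=3),env.read_state()["position"],fz(4)[0])
env.gripper_to(.75); env.dwell(.2); env.gripper_to(1.0)
env.move_straight([*T,.2],rate=.12)
env.goto([.56,.0,.28],[-90,0,0]); env.dwell(.5); print(env.read_state()["clock"])
for n in ("side","scene"):
    p=env.grab_frame(n); im=p["image"].copy()
    for r in env.trace(p,"canister_a_center"):
        m=np.array(r["mask"]); ys,xs=np.where(m)
        cs,_=cv2.findContours(m.astype(np.uint8),0,1); cv2.drawContours(im,cs,-1,(0,0,255),1)
        z0=.004 if (n=="side" and xs.mean()<350) or (n=="scene" and xs.mean()>350) else .062
        print(n,r["score"],z0,fit(p,m,list(onz(p,xs.mean(),ys.mean(),z0+.04)),z0=z0))
    for r in env.trace(p,"pan_top")[:1]:
        m=np.array(r["mask"]); cs,_=cv2.findContours(m.astype(np.uint8),0,1); cv2.drawContours(im,cs,-1,(255,0,0),1)
    cv2.imwrite(f"pics/{n}8.png",im)
```

```text
True [0.52078596 0.27679914 0.03509526] [-1.01784538 -0.20008768  5.37655605]
31.6417
side 0.96 0.062 (array([ 0.61012634, -0.29511195]), np.float64(0.942711648631445))
scene 0.75 0.062 (array([ 0.61176556, -0.29144357]), np.float64(0.8672566371681416))
```

View pics/scene8.png

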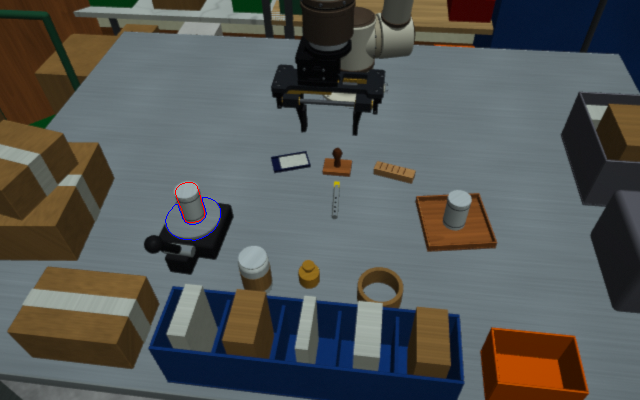

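View pics/side8.png

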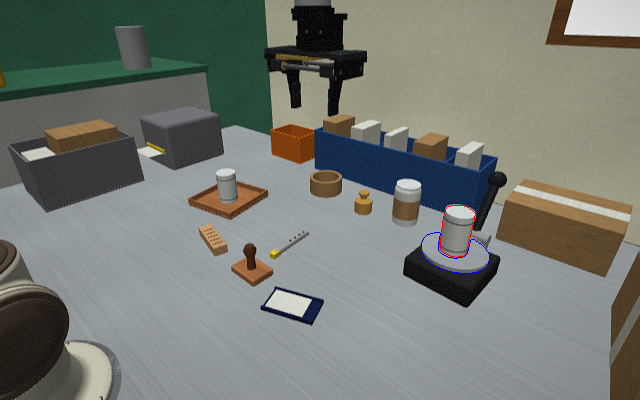

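Both canisters stand upright and released, one centred on the sunk pan and the other in the middle of the tray at (458,210) in the scene view and (227,186) in the side view. I'm handing in.

Run:
```python
from workcell import env
print(env.close_job())
```

```text
the job is handed in; nothing more can be done
None
```

The filled canister now stands on the weighing pan and the empty one stands in the wooden tray. I handed the job in soon after the last clock reading, 31.6 s of the 64 s allowed, and no verdict was reported.

- **Telling them apart:** Weighed in the grip, the first canister pulled about 6.0 N (roughly 610 g), so it was the filled one. The second pulled about 1.45 N (roughly 145 g), so it was the empty one. The empty one was never over the pan.
- **Filled canister:** In the last pictures it is upright, about 5 mm or less from my estimate of the pan's centre (limit 25 mm). The pan sank about 7 mm as I lowered it; I took that from the arm's height when the weight came off the grip and did not measure it again after release.
- **Empty canister:** It touched down on the tray floor at the expected height, near the middle, and looks upright in both views. The network did not pick it out in those last pictures, so I checked its place there by eye only.
- **Disagreements:** The pan's centre differed by up to 10 mm between the two fixed cameras, so I used the wrist camera's circle fit, which lay between them. For the second canister I dropped an early rough side-view estimate, about 12 mm off, after the wrist and scene views agreed to within 8 mm.

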